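Hook the one-jar spice tray onto the slotted upright

TASK

Hang the short hook-on spice tray on the slotted upright: set its hook over the cross bar in the slot, with the tray on the robot's side, and press it down until it is fully home under both sprung catches, then let go. Leave the long tray standing where it is.

Things in the scene. Friction and masses are not known exactly. Their poses are not given: they have to be found in the camera images.
- short_tray_grip (a point): Loose short steel tray, 0.18 kg, to be hung. Point: centre of its grip tab (12 mm thick in x, 32 wide in y, 50 tall), 116 mm above its underside; z up, +x from tray to hook. Hook plate under the tab: 40 x 52 mm, underside 31 mm below the point. Below it back plate (to the tray) and rear lip (ends 83 mm below the point), 32 mm gap in x, centred at x = 0. Open tray 70 mm square, x -102 to -32.
- long_tray_grip (a point): The loose long tray, a bystander: same hook, tab and width, but its open tray is 135 mm long (x -167 to -32 mm). Point: centre of its grip tab, 116 mm above its underside.
- upright_seat (a point): Fixed slotted upright, two dark posts on a wooden base. Point: middle of the cross bar's top edge, 120 mm above the worktop; z up, +x to the rear. Bar along y, 8 mm thick, 24 mm at its foot. Slot open at the top: posts' inner faces at y = +-31 mm, guides flare to +-45 mm, 53 mm above the point. Hung tray: on the -x side, axes alike, grip point 31 mm straight above this; hook plate rests here.
- catch_l (a joint): Travel (m) of the sprung catch in the +y post: 0 = nose fully out (12 mm proud of the post), grows as it is pushed back. Top sloping; flat underside 8.5 mm above the seat point. The hook plate's ends meet the slopes about 20 mm above home and push both catches back (8 to 20 N downward in all); in the last 3 mm they spring out over the plate and lock it.
- catch_r (a joint): The same for the catch in the -y post. (Once locked, the tray may sag about 7 degrees at its free end; that is right.)
Things that resemble listed ones, but are neither listed nor needed, are in the scene too. What is shaped like the part that bears short_tray_grip but yellow is not meant.

How it is judged:
By the outcome, as a careful person would: the job done as asked, in the order asked, and still so for the second after the job is handed in, with the robot touching nothing.
It also fails if it takes over 40 s, if anything falls off the work surface, if the arm or the gripper's body presses on something with over 40 N, if the wrist force passes 120 N, or if a joint passes its speed limit or range.

ROBOT

A 6-joint arm with a two-finger parallel gripper is mounted at the origin on the work surface; the furniture and walls round the work are solid. World frame = base frame: x ahead of the robot, y to its left, z up, the work surface at z = 0. Lengths are in m, angles in rad, forces in N, time in s.
With the tool pointing down it reaches from about 0.35 to 0.975 m from the base axis. Payload 7.1 kg.
Tool frame: the origin (TCP) lies midway between the tips of the shut fingers; the grasp point (between the pads) lies 19 mm behind it; z points along the fingers, y is the line along which they close (so a half turn about z gives the same grasp; the last joint's range is limited). The gripper opens to 88 mm and grips with 3 to 60 N. Pads are 20 mm wide; open, the fingers measure 115 mm over their backs; the gripper's body (75 mm by 178 mm) begins 61 mm behind the grasp point.
Start: joints at [-1.177, 0.423, 1.63, -0, 1.089, -0.019], TCP at [0.251, -0.572, 0.223] pointing down, gripper open.
Joint ranges: [-3, 3], [-0.9, 2.11], [0.09, 2.58], [-1.31, 4.45], [0.11, 2.69], [-2.54, 2.54]. Speed limits (rad/s): [2.39, 2.39, 3.01, 3.14, 3.14, 3.14].

INTERFACE

Orientations are given as a unit quaternion [w, x, y, z].
In Python, from station import move_pose, movel, movej, command_gripper, wait, inverse_kinematics, read_camera, camera_info, MotionError, job_done, get_time, get_joint_pos, get_qvel, get_effort, get_tcp_pos, get_ee_rot, get_ft_force, get_ft_torque, get_grip_width, get_finger_force gives the robot as it stands. Calls block until the motion is done:
- move_pose(position, orientation): joint-space move of the TCP to a pose.
- movel(position, frame=None, v=0.15, until_force=None): straight line of the TCP; frame=None keeps the orientation; v is the mean speed in m/s. With until_force (N) it stops when the force on the tool has changed by that much, and returns True; else False.
- movej(angles): joint-space move.
- command_gripper(opening): opening from 0.0 (shut) to 1.0 (fully open); the grip force is fixed at half the most; returns when the fingers have stopped.
- wait(seconds).
- inverse_kinematics(position, orientation): joint angles nearest the present ones, or None.
- read_camera(name): name is "side" or "top"; returns the picture (384x512x3 uint8, red, green, blue); there is no depth.
- camera_info(name): a dict with "intrinsics" (3x3 intrinsics, pixels), "dist" ([k1, k2, p1, p2, k3] as OpenCV has them; the pictures are not rectified), "T" (4x4, takes a point from camera to world coordinates). Camera axes: x right, y up, looking along -z (the intrinsics and any distortion apply to the point x, -y, -z); pixel columns grow to the right and rows downward; lengths in m; the calibration is good to about 2 mm. A picture is of the moment at which its call begins. camera_info takes no time and is no camera call.
A pose or a line that the arm cannot do raises MotionError and nothing moves.
- job_done(): hands the job in; it is judged then, once.
Readings, each from a call of its own:
- get_time(): time.
- get_joint_pos(): joint angles.
- get_qvel(): joint speeds.
- get_effort(): joint torques, N m.
- get_tcp_pos(): TCP position.
- get_ee_rot(): TCP orientation.
- get_ft_force(): force on the tool from outside, world axes, zero at the start.
- get_ft_torque(): the same for the moment, N m.
- get_grip_width(): opening from 0.0 (shut) to 1.0 (fully open).
- get_finger_force(): force on a finger pad.
Only numpy, scipy, OpenCV 4.12 (cv2) and the standard library are available. Lean on these libraries where they do the work, as an engineer would, in place of code of your own. Each camera call takes 0.05 s, during which the arm holds its last target. There are 200 camera calls.

## Working session

There is one attempt and no reset: what is moved stays moved. The work goes in short steps, each a Python script; the robot and the scene stay as the last script left them, time stands still between calls to the robot, and variables do not carry over. Pictures are saved under pics/ and viewed, at most 10 in all, crops included, and the job is handed in when it is done.

```bash
mkdir -p pics; python3 - <<'E'
from station import *
import cv2,numpy as np
for n in("side","top"):
    im=read_camera(n); np.save(n+'.npy',im)
    cv2.imwrite(f'pics/{n}0.png',cv2.resize(im[:,:,::-1],(800,600),interpolation=cv2.INTER_CUBIC))
    i=camera_info(n); print(n,np.round(i['intrinsics'],1).tolist(),i['dist'],np.round(i['T'],3).tolist())
print(get_time(),get_ee_rot())
E
```

```text
side [[479.9, 0.0, 257.5], [0.0, 479.9, 189.9], [0.0, 0.0, 1.0]] [0.05579059 0.         0.         0.         0.        ] [[-0.882, 0.179, -0.436, -0.019], [-0.471, -0.37, 0.801, 1.02], [-0.017, 0.912, 0.411, 0.621], [0.0, 0.0, 0.0, 1.0]]
top [[367.4, 0.0, 251.8], [0.0, 367.4, 190.9], [0.0, 0.0, 1.0]] [-0.04916525  0.          0.          0.          0.        ] [[-0.006, 0.982, -0.189, 0.347], [-1.0, -0.002, 0.02, 0.016], [0.019, 0.189, 0.982, 0.956], [0.0, 0.0, 0.0, 1.0]]
0.1 [-6.46264205e-04  9.78774954e-01  2.04936948e-01 -1.37224912e-04]
```

View pics/side0.png

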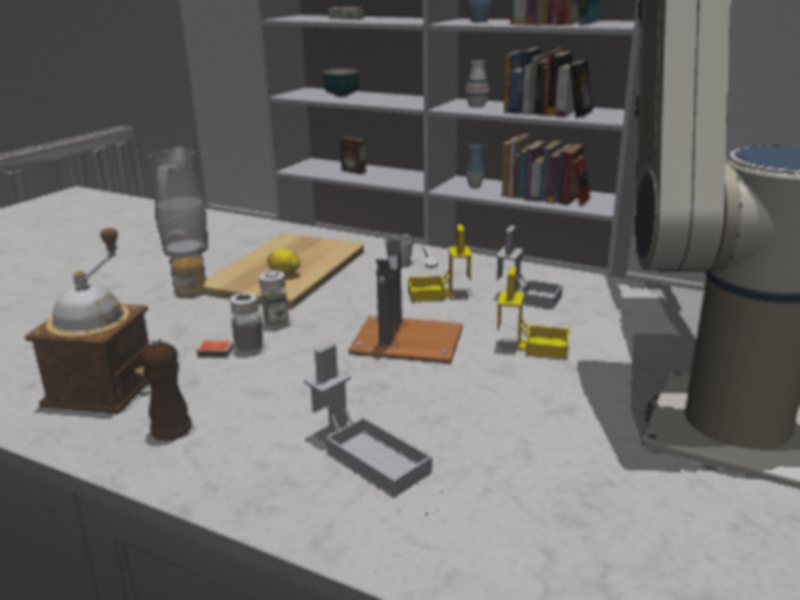

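View pics/top0.png

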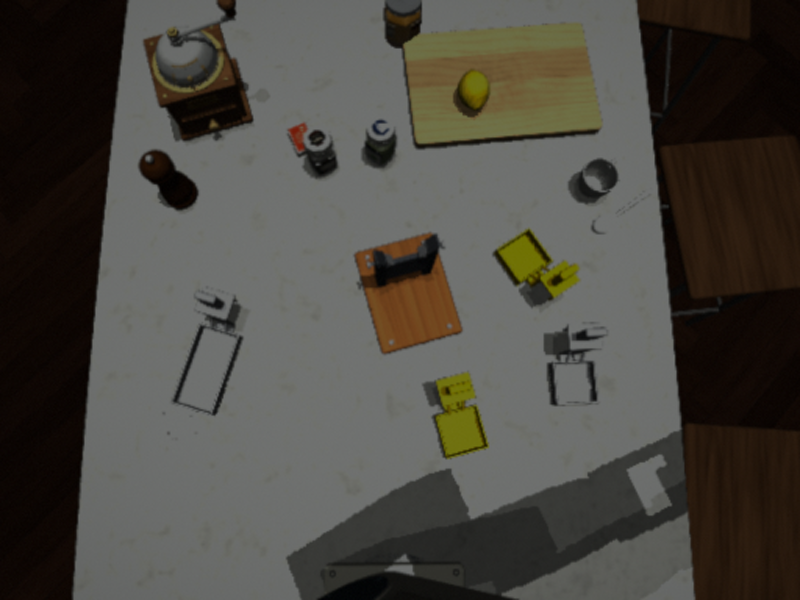

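The side view shows the grey short tray at about (530,270) and the upright at (390,300). In the top view they are at (573,365) and (405,260). The long tray is at top (205,350). The yellow look-alikes are at top (525,260) and (458,415).

```bash
python3 - <<'E'
import cv2,numpy as np
out=[]
for n,(u,v) in (("top",(330,198)),("top",(222,145)),("side",(300,142)),("side",(220,155))):
    im=np.load(n+'.npy')[v:v+70,u:u+80 ,::-1][:60] if n=="side" and u==300 else np.load(n+'.npy')[v:v+60,u:u+80,::-1]
    c=cv2.resize(np.clip(im*1.5,0,255).astype(np.uint8),(400,300),interpolation=cv2.INTER_CUBIC)
    for k in range(0,80,10):
        cv2.putText(c,str(u+k),(k*5,8),0,.28,(0,0,255),1); c[::2,k*5]=(0,160,0)
        if k<60: cv2.putText(c,str(v+k),(0,k*5+8),0,.28,(0,0,255),1); c[k*5,::4]=(0,160,0)
    out.append(c)
cv2.imwrite('pics/m.png',np.vstack([np.hstack(out[:2]),np.hstack(out[2:])]))
E
```

```text
(no output)
```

View pics/m.png

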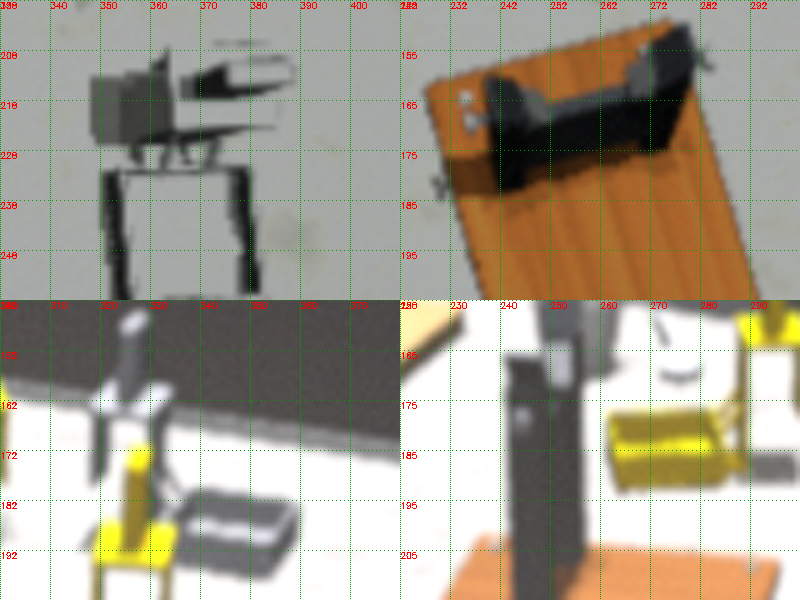

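The mosaic shows the tray opening and floor at top (351-381, 232-258), with the tab and plate washed out around (350-388, 208-226). The posts are at top (240-280, 150-180). I need a contrast-stretched crop of the tab and accurate rays.

```bash
cat > h.py <<'E'
import cv2,numpy as np
from station import camera_info
def ray(n,uv):
    i=camera_info(n); K=np.array(i['intrinsics']);T=np.array(i['T'])
    p=cv2.undistortPoints(np.array([[uv]],float),K,np.array(i['dist']))[0,0]
    return T[:3,3],T[:3,:3]@np.array([p[0],-p[1],-1.])
def plane(n,uv,z):
    o,d=ray(n,uv); return o+d*(z-o[2])/d[2]
def proj(n,P):
    i=camera_info(n);T=np.array(i['T']);c=(np.array(P)-T[:3,3])@T[:3,:3]*[1,-1,-1]
    return cv2.projectPoints(c.reshape(-1,1,3),np.zeros(3),np.zeros(3),np.array(i['intrinsics']),np.array(i['dist']))[0][:,0]
def tri(a,b):
    (o1,d1),(o2,d2)=ray('top',a),ray('side',b)
    s=np.linalg.lstsq(np.c_[d1,-d2],o2-o1,rcond=None)[0]
    p,q=o1+s[0]*d1,o2+s[1]*d2
    return (p+q)/2,np.linalg.norm(p-q)
E
python3 - <<'E'
import cv2,numpy as np
from h import *
out=[]
for n,(u,v),lo,hi in (("top",(345,200),60,190),("top",(238,148),0,90),("side",(310,142),20,190),("side",(228,155),0,130)):
    im=np.load(n+'.npy')[v:v+45,u:u+60,::-1].astype(float)
    c=cv2.resize(np.clip((im-lo)*255/(hi-lo),0,255).astype(np.uint8),(400,300),interpolation=cv2.INTER_CUBIC)
    for k in range(0,60,10):
        x=int(k*400/60)
        cv2.putText(c,str(u+k),(x,8),0,.28,(0,0,255),1); c[::3,x]=(0,160,0)
        if k<45: cv2.putText(c,str(v+k),(0,x+8),0,.28,(0,0,255),1); c[x,::4]=(0,160,0)
    out.append(c)
cv2.imwrite('pics/m2.png',np.vstack([np.hstack(out[:2]),np.hstack(out[2:])]))
# base board
im=np.load('top.npy'); hsv=cv2.cvtColor(im,cv2.COLOR_RGB2HSV)
m=cv2.inRange(hsv,(4,130,60),(16,255,255)); m[:140]=0;m[240:]=0;m[:,:200]=0;m[:,320:]=0
r=cv2.minAreaRect(cv2.findNonZero(m)); b=cv2.boxPoints(r); print(r)
for p in b: print(p,plane('top',p,0.015).round(4))
E
```

```text
((260.84521484375, 186.90365600585938), (66.4829330444336, 52.751792907714844), 74.40718841552734)
[226.50478 161.97542] [0.6065 0.0634 0.015 ]
[277.3151  147.79579] [ 0.6457 -0.0721  0.015 ]
[295.18567 211.8319 ] [ 0.473  -0.1152  0.015 ]
[244.37534 226.01152] [0.4368 0.0164 0.015 ]
```

View pics/m2.png

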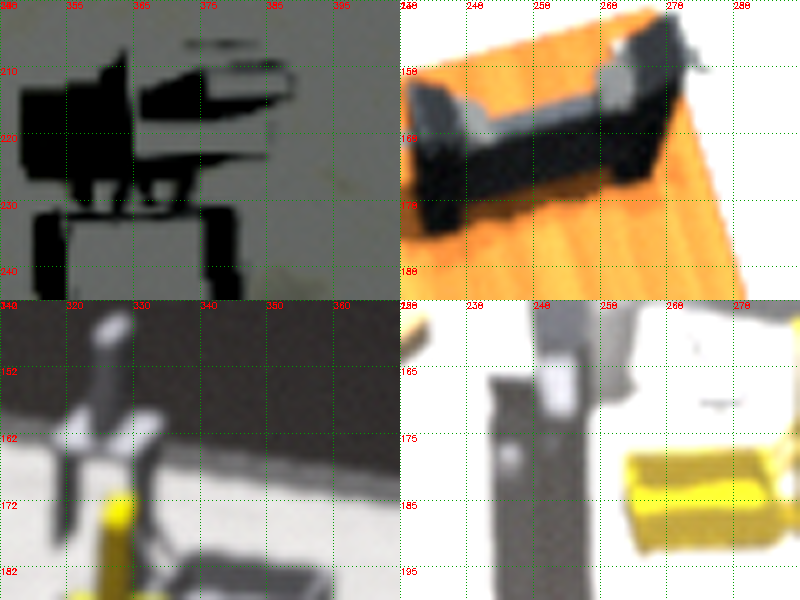

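In the stretched crops the tab top centre is at about top (382,212) and side (327,146.5). The bar's top strip runs from top (251.5,166.5) to (268.5,163.3).

```bash
python3 - <<'E'
import cv2,numpy as np
from h import *
a=plane('top',(251.5,166.5),.12);b=plane('top',(268.5,163.3),.12)
print('bar',a.round(4),b.round(4),(a+b)/2,np.degrees(np.arctan2(a[0]-b[0],a[1]-b[1]))*-1)
print('tab tri',tri((382.2,212),(327,146.5)),'plane',plane('top',(382.2,212),.141),plane('side',(327,146.5),.141))
im=np.load('top.npy'); g=cv2.cvtColor(im,cv2.COLOR_RGB2GRAY)
c=g[225:264,346:386]; print(c.min(),c.max())
m=(c>75).astype(np.uint8); n,l,s,_=cv2.connectedComponentsWithStats(m,connectivity=4)
for k in range(1,n):
    if s[k,4]>100: 
        r=cv2.minAreaRect(cv2.findNonZero((l==k).astype(np.uint8))); print(s[k],r)
        if s[k,4]<900:
            P=np.array([plane('top',p+[346,225],.003)[:2] for p in cv2.boxPoints(r)]); print(P.round(4),P.mean(0))
# predicted upright corners & tab corners
def R(y):c,s=np.cos(y),np.sin(y);return np.array([[c,-s,0],[s,c,0],[0,0,1]])
S=np.append(((a+b)/2)[:2],.12)
L=np.array([[0,31,0],[0,-31,0],[-4,31,53],[-4,-31,53],[-4,45,53],[-4,-45,53],[4,45,53],[4,-45,53]])/1e3
P=S+L@R(np.radians(15.2)).T
for q in ('top','side'): print(q,proj(q,P).round(1).tolist())
E
```

```text
bar [ 0.5666 -0.0006  0.12  ] [ 0.5743 -0.0407  0.12  ] [ 0.57043322 -0.02067245  0.12      ] 10.93945217876808
tab tri (array([ 0.45453573, -0.297253  ,  0.13769866]), np.float64(0.0015550391553837552)) plane [ 0.45483128 -0.29572317  0.141     ] [ 0.45057592 -0.28852722  0.141     ]
15 113
[   0    0   40   39 1226] ((19.5, 19.0), (38.0, 39.0), 90.0)
top [[247.3, 168.3], [272.7, 161.6], [248.0, 164.0], [275.0, 156.8], [241.8, 165.6], [281.0, 155.3], [240.9, 162.2], [280.0, 151.9]]
side [[246.7, 181.7], [252.1, 172.9], [247.6, 163.0], [253.1, 154.9], [246.3, 165.0], [254.3, 153.2], [243.3, 164.8], [251.5, 153.0]]
```

```bash
python3 - <<'E'
import cv2,numpy as np
from h import *
im=np.load('top.npy'); g=cv2.cvtColor(im,cv2.COLOR_RGB2GRAY).astype(float)
E={k:[] for k in('Lo','Li','Ri','Ro')}
up=lambda r,x0,x1:[x+(75-r[x])/(r[x+1]-r[x]) for x in range(x0,x1) if (r[x]-75)*(r[x+1]-75)<0]
for v in range(234,256):
    c=up(g[v],343,390)
    if len(c)==4:
        for k,x in zip(E,c): E[k].append((x,v))
for k,p in E.items():
    p=np.array(p)
    if len(p)<5: print(k,len(p));continue
    f=np.polyfit(p[:,1],p[:,0],1); q=[plane('top',(np.polyval(f,v),v),.012)[:2] for v in (234,256)]
    d=q[0]-q[1]; print(k,len(p),f.round(3),np.round(q,4).tolist(),np.degrees(np.arctan2(d[1],d[0])))
col=g[222:264,360:370].mean(1); print(dict(zip(range(222,264),col.astype(int))))
E
```

```text
Lo 22 [1.090e-01 3.237e+02] [[0.415, -0.2544], [0.3589, -0.2577]] 3.3332529609137826
Li 22 [8.20000e-02 3.34789e+02] [[0.4149, -0.2666], [0.3587, -0.2682]] 1.6184277934913927
Ri 22 [1.23000e-01 3.46421e+02] [[0.4145, -0.3225], [0.3581, -0.3259]] 3.4527485478882465
Ro 22 [1.07000e-01 3.54603e+02] [[0.4144, -0.3342], [0.358, -0.3366]] 2.397852071613175
{222: np.int64(77), 223: np.int64(63), 224: np.int64(36), 225: np.int64(24), 226: np.int64(36), 227: np.int64(75), 228: np.int64(86), 229: np.int64(88), 230: np.int64(84), 231: np.int64(93), 232: np.int64(71), 233: np.int64(99), 234: np.int64(111), 235: np.int64(112), 236: np.int64(112), 237: np.int64(112), 238: np.int64(112), 239: np.int64(112), 240: np.int64(112), 241: np.int64(112), 242: np.int64(112), 243: np.int64(112), 244: np.int64(111), 245: np.int64(112), 246: np.int64(112), 247: np.int64(112), 248: np.int64(112), 249: np.int64(112), 250: np.int64(112), 251: np.int64(112), 252: np.int64(111), 253: np.int64(112), 254: np.int64(111), 255: np.int64(112), 256: np.int64(109), 257: np.int64(92), 258: np.int64(105), 259: np.int64(95), 260: np.int64(109), 261: np.int64(111), 262: np.int64(111), 263: np.int64(111)}
```

```bash
cat >> h.py <<'E'
from scipy.spatial.transform import Rotation as Rn
def quat(yaw):   # tool down, closing line (tool y) along yaw
    y=np.array([np.cos(yaw),np.sin(yaw),0]);z=np.array([0,0,-1.]);x=np.cross(y,z)
    q=Rn.from_matrix(np.c_[x,y,z]).as_quat(); return q[[3,0,1,2]]
def quatd(deg,p):
    from station import inverse_kinematics,get_joint_pos
    c=[]
    for a in (deg,deg+180):
        j=inverse_kinematics(p,quat(np.radians(a)))
        if j is not None: c.append((abs(j[5]),tuple(quat(np.radians(a)))))
    return list(min(c)[1])
E
python3 - <<'E'
from h import *
from station import *
p=np.array([.4545,-.2945,.10])
q=quatd(2.7,p)
move_pose(p+[0,0,.12],q); movel(p,v=.15)
command_gripper(0.0); print(get_grip_width()*88,get_finger_force(),get_tcp_pos(),get_joint_pos())
movel(p+[0,0,.175],v=.15); print(get_ft_force(),get_grip_width()*88,get_time())
S=np.array([.5704,-.0207,.12]); t=S+[0,0,.17-.016]
move_pose(t,quatd(15.2,t)); wait(.3)
print(get_tcp_pos(),get_joint_pos(),get_time(),get_ft_force())
out=[]
for n,(u,v) in (("top",(200,110)),("side",(205,80))):
    im=read_camera(n); np.save(n+'1.npy',im)
    c=cv2.resize(np.clip(im[v:v+120,u:u+80,::-1]*1.6,0,255).astype(np.uint8),(400,600),interpolation=cv2.INTER_CUBIC)
    for k in range(0,120,10):
        cv2.putText(c,str(v+k),(0,k*5+8),0,.28,(0,0,255),1); c[k*5,::4]=(0,160,0)
        if k<80: cv2.putText(c,str(u+k),(k*5,8),0,.28,(0,0,255),1); c[::4,k*5]=(0,160,0)
    out.append(c)
cv2.imwrite('pics/c1.png',np.hstack(out))
E
```

```text
11.242177667778968 29.991531372070312 [ 0.45437655 -0.29444174  0.09996373] [-5.96948916e-01  4.79694681e-01  1.89286747e+00 -2.07588062e-05
  7.69343862e-01 -6.44039887e-01]
[-0.69515847 -0.29690988 -2.20600681] 11.695880556589925 4.8167
[ 0.57032828 -0.02159696  0.27407884] [-5.86759816e-02  2.87284425e-01  1.70402790e+00 -5.10308246e-05
  1.15014256e+00 -3.22494439e-01] 6.2583 [ 1.15082723  0.63613939 -1.47767429]
```

View pics/c1.png

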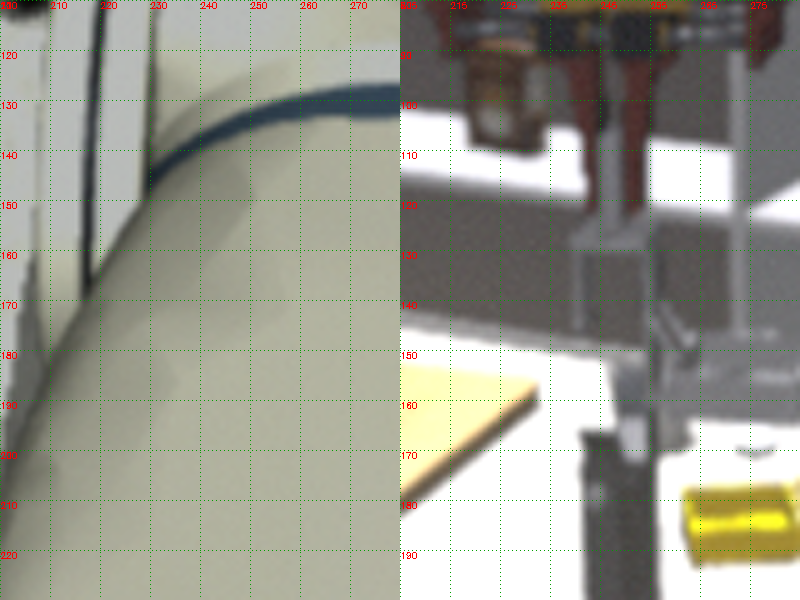

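The side view shows the tray held level in the fingers, with its hook (columns 240-255) straddling above the bar and post (242-257). The arm hides the upright from the top camera. I'll descend with a force guard.

```bash
python3 - <<'E'
from h import *
from station import *
x,y=.5704,-.0207
for z,f in ((.215,12),(.185,12),(.162,12)):
    r=movel([x,y,z],v=.08,until_force=f); print(z,r,get_tcp_pos().round(4),get_ft_force().round(1),get_ft_torque().round(2),get_grip_width()*88)
    if r: break
print(get_time())
E
```

```text
0.215 False [ 0.5707 -0.0207  0.2154] [ 0.  -0.6 -1.5] [ 0.04 -0.2  -0.05] 12.04025422657846
0.185 False [ 0.5702 -0.0207  0.1846] [ 0.4 -0.5 -2.2] [ 0.01 -0.2   0.01] 11.85981879883628
0.162 False [ 0.5701 -0.0207  0.1616] [-0.6 -0.3 -1.9] [ 0.06 -0.18 -0.05] 12.017934066930623
8.2
```

```bash
python3 - <<'E'
from h import *
from station import *
x,y=.5704,-.0207
for z in (.155,.150,.146,.142,.139,.137,.135,.133,.131):
    r=movel([x,y,z],v=.03,until_force=35); print(z,r,get_tcp_pos().round(4),get_ft_force().round(1),get_ft_torque().round(2),round(get_grip_width()*88,2),round(get_finger_force(),1))
    if r or get_ft_force()[2]>30: break
print(get_time())
out=[]
for n,(u,v) in (("side",(215,110)),):
    im=read_camera(n)
    out=cv2.resize(np.clip(im[v:v+75,u:u+100,::-1]*1.6,0,255).astype(np.uint8),(800,600),interpolation=cv2.INTER_CUBIC)
cv2.imwrite('pics/c2.png',out)
E
```

```text
0.155 False [ 0.5704 -0.0204  0.155 ] [ 1.   2.3 -1.3] [ 0.49 -0.17  0.01] 11.85 30.0
0.15 False [ 0.5708 -0.0208  0.15  ] [ 1.6  1.  -1.1] [ 0.16 -0.54  0.05] 12.61 30.0
0.146 False [ 0.5708 -0.0207  0.146 ] [2.8 1.8 0.8] [ 0.21 -0.62 -0.05] 11.85 30.0
0.142 False [ 0.57   -0.0206  0.1415] [ 2.3  0.5 -2.5] [ 0.18 -0.48  0.05] 12.06 30.0
0.139 False [ 0.5695 -0.0206  0.138 ] [ 2.1  1.4 -8.2] [ 0.19 -0.5   0.05] 12.06 30.0
0.137 False [ 0.5696 -0.0207  0.1364] [-0.2  0.3 -7.4] [ 0.01 -0.15  0.01] 11.68 30.0
0.135 False [ 0.5707 -0.0208  0.1352] [ 0.2 -0.3 -1.8] [ 0.02 -0.18 -0.06] 11.87 30.0
0.133 False [ 0.5709 -0.0208  0.1349] [-5.3 -1.6 13.2] [-0.02  0.81 -0.09] 11.85 30.0
0.131 False [ 0.571  -0.021   0.1343] [-10.   -0.2  26.8] [-0.2   1.7  -0.06] 11.71 30.0
10.7167
```

View pics/c2.png

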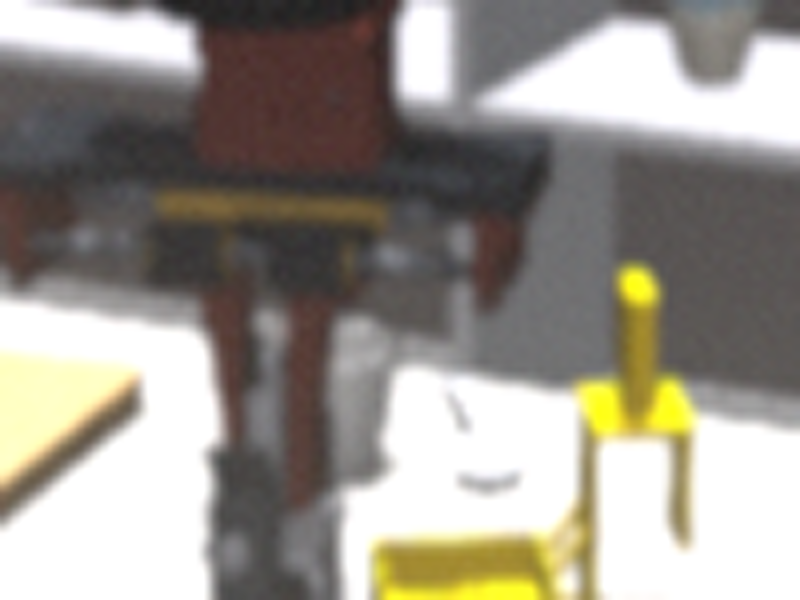

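The stop is hard at exactly the predicted home height, and the catches' outward snap shows in the forces. The side picture shows the fingers holding the tab between the posts (columns 205-330). I'll do a gentle pull-up test, press again, then release.

```bash
python3 - <<'E'
from h import *
from station import *
x,y=.5704,-.0207
movel([x,y,.135],v=.03)
r=movel([x,y,.145],v=.02,until_force=8); print('pull',r,get_tcp_pos().round(4),get_ft_force().round(1))
if r:
    movel([x,y,.132],v=.03,until_force=30); print(get_tcp_pos().round(4),get_ft_force().round(1))
    movel([x,y,.135],v=.03)
    command_gripper(.6); print(get_grip_width(),get_ft_force().round(1))
    movel([x,y,.26],v=.12); 
    move_pose([.45,-.40,.30],quatd(15.2,[.45,-.40,.30])); wait(.5)
    print(get_time(),get_ft_force().round(1))
    o=[]
    for n,(u,v) in (("top",(218,130)),("side",(225,120))):
        im=read_camera(n)
        o.append(cv2.resize(np.clip(im[v:v+105,u:u+70,::-1]*1.6,0,255).astype(np.uint8),(400,600),interpolation=cv2.INTER_CUBIC))
    cv2.imwrite('pics/c3.png',np.hstack(o))
E
```

```text
pull True [ 0.5695 -0.0206  0.1354] [-0.4  0.7 -2.2]
[ 0.5698 -0.0208  0.1333] [-1.3  0.5  5. ]
0.5981984081398322 [-0.5  0.4  0.1]
15.7333 [-0.2 -0.3 -0.7]
```

View pics/c3.png

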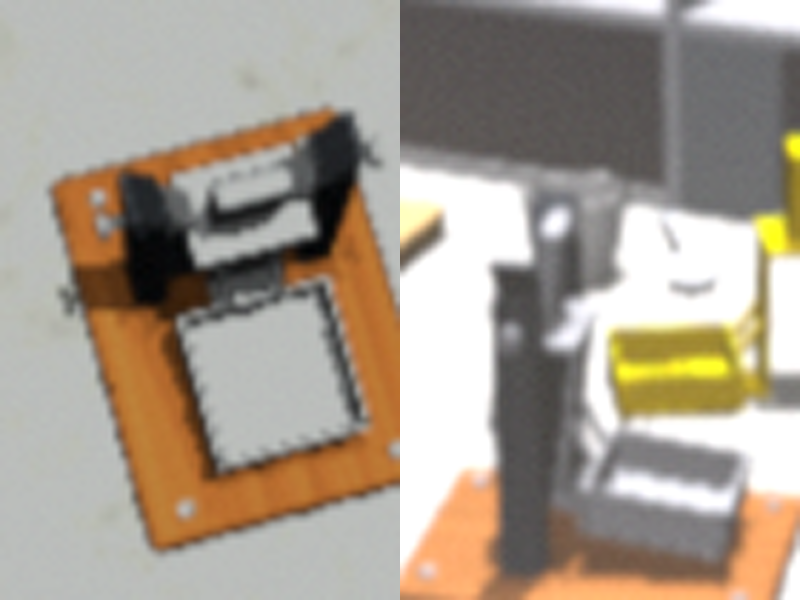

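Both views show the tray hung on the robot's side, level between the posts, with the noses over the plate ends at (180,200) and (305,160) in the left half. The pull test was weak, so I'll regrip, press and pull once more while reading the forces.

```bash
python3 - <<'E'
from h import *
from station import *
x,y=.5704,-.0207
p=[x,y,.26]; move_pose(p,quatd(15.2,p)); print(movel([x,y,.137],v=.12,until_force=10))
command_gripper(0.0); wait(.1)
z0=get_tcp_pos()[2]; print(z0,get_ft_force().round(1),get_grip_width()*88)
for dz in (-.002,-.004,-.002,0,.002,.004,.006):
    movel([x,y,.137+dz],v=.03); wait(.05); f=get_ft_force(); print(dz,get_tcp_pos()[2].round(4),f.round(1))
    if f[2]<-14: break
    if dz<0 and f[2]>30: continue
print(get_time())
E
```

```text
False
0.13696338196137103 [-1.3 -0.4  1. ] 11.908414035873005
-0.002 0.1368 [-7.8 -0.4 18.8]
-0.004 0.1361 [-11.3  -0.9  29.6]
-0.002 0.1361 [-2.7 -1.5 10.6]
0 0.1364 [-0.   0.1 -2.4]
0.002 0.1378 [  2.3   0.1 -15.4]
20.8
```

Pressing meets a hard stop and pulling is held at about 13 N within 1.5 mm, so the tray is locked. I'll release and hand in.

```bash
python3 - <<'E'
from h import *
from station import *
x,y=.5704,-.0207
movel([x,y,.137],v=.03)
command_gripper(.6); movel([x,y,.26],v=.12)
p=[.45,-.40,.30]; move_pose(p,quatd(15.2,p)); wait(.8)
o=[]
for n,(u,v) in (("top",(218,130)),("side",(225,120))):
    im=read_camera(n)
    o.append(cv2.resize(np.clip(im[v:v+105,u:u+70,::-1]*1.6,0,255).astype(np.uint8),(400,600),interpolation=cv2.INTER_CUBIC))
cv2.imwrite('pics/c4.png',np.hstack(o)); print(get_time())
E
```

```text
25.4
```

View pics/c4.png

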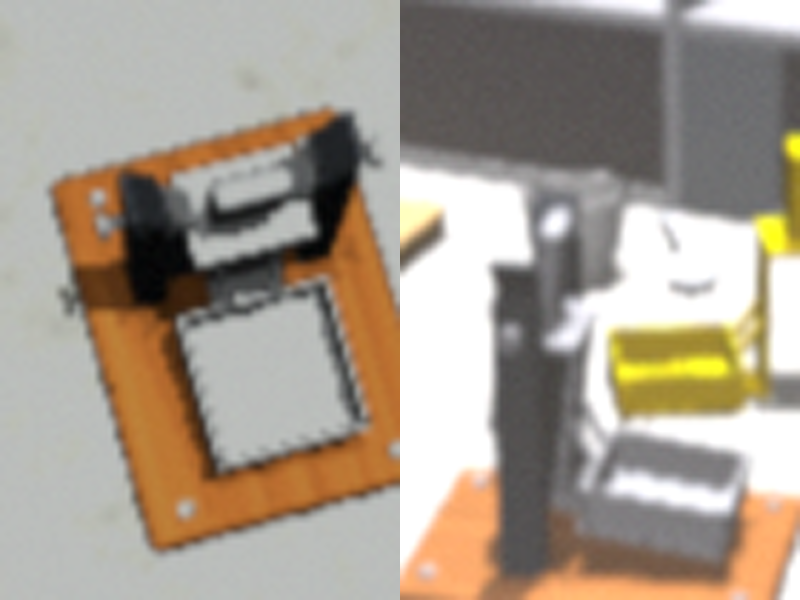

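The tray hangs unchanged, with the noses over the plate ends at (180,200) and (305,160), and the robot is clear.

```bash
python3 -c "
from station import *
print(job_done())"
```

```text
the job is handed in; nothing more can be done
None
```

The short tray is hung on the upright on the robot's side, pressed fully home and held by the catches under a pull of about 13 N; the gripper has let go, the long tray was left alone, and the job was handed in at about 25 s.

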